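# Put the used cheese trier in the rinse pot

## Task

Pull the cheese trier, the tool with the T-shaped crossbar handle, up out of its stoneware cup and stand it tip down in the metal rinse pot. Lower its tip to the bottom of the pot before you let go, keep the pot upright, and leave the other two tools in their cups.

Things in the scene. Friction and masses are not known exactly. Their poses are not given: they have to be found in the camera images.
- trier_bar (a point): Centre of the trier's wooden crossbar, the part to grip: a round stick 84 mm long, 18 mm thick, level along this point's y axis; z points up the tool. Pinch it across x, from above. At the start the tool (150 g) hangs upright and loose in a cup, its round guard resting on the rim; it comes out by pulling straight up 90 mm or more.
- trier: The trier (cheese borer). Origin: tip of its blade, on the tool's axis, 132 mm below the bar's centre, at the start 10 mm above the table inside the cup; z runs from tip to bar, y along the bar. Round steel blade 16 mm thick, 85 mm long; then a round guard 40 mm wide, 6 mm thick; a 12 mm neck; the crossbar.
- pot: Rinse pot: plain open round pot of bare light metal, empty, 84 mm outside diameter, wall 4 mm (76 mm inside), 100 mm high, loose, 0.9 kg. Origin: centre of its underside; the inner bottom is 6 mm above it. z points up. Pot and tool cups stand in any order, 110 mm or more apart between centres.
- spreader_handle (a point): Bystander: middle of the spreader's straight, upright wooden handle (24 mm thick, its top 151 mm above the table). Each of the three tools has its own cup, all alike: cream stoneware, fixed, 50 mm outside diameter, bore 26 mm, rim 95 mm above the table. Stays in its cup.
- fork_knob (a point): Bystander: centre of the fork's wooden ball handle (34 mm diameter, its top 151 mm above the table), in the third cup. Stays in its cup.
There are look-alikes about, which are no part of the job. Leave any blue look-alike of the trier alone. What is shaped like the pot but green is not meant.

How it is judged:
By the outcome, as a careful person would: the job done as asked, in the order asked, and still so for the second after the job is handed in, with the robot touching nothing.
It also fails if it takes over 42 s, if anything falls off the work surface, if the arm or the gripper's body presses on something with over 40 N, if the wrist force passes 120 N, or if a joint passes its speed limit or range.

## Robot

A 6-joint arm with a two-finger parallel gripper is mounted at the origin on the work surface. World frame = base frame: x ahead of the robot, y to its left, z up, the work surface at z = 0. Lengths are in m, angles in rad, forces in N, time in s.
With the tool pointing down it reaches from about 0.325 to 0.9 m from the base axis. Payload 3.5 kg.
Tool frame: the origin (TCP) lies on the centre line of the jaws, within the pads' length; the fingertips stand tcp_to_tips ahead of it and the grasp point (between the pads) lies 11 mm behind it (tcp_to_tips is the distance from the TCP to the fingertips, in m); y points along the fingers, z is the direction in which the jaws open and shut, and the axes are right-handed (so a half turn about y gives the same grasp; the last joint's range is limited). The gripper opens to 85 mm and grips with 20 to 120 N. Pads are 22 mm wide; open, the fingers measure 114 mm over their backs; the gripper's body (76 mm by 85 mm) begins 54 mm behind the grasp point. The pads swing forward as they close: fully open they stand 13 mm farther back than shut.
Start: joints at [-1.206, 0.276, -0.026, 1.268, 0, 1.467], TCP at [0.282, -0.558, 0.239] pointing down, gripper open.
Joint ranges: [-3.12, 3.12], [-0.85, 1.88], [-1.08, 1.24], [-1.95, 2.15], [-1.57, 1.53], [-3.14, 3.14]. Speed limits (rad/s): [2.57, 2.57, 3.14, 3.14, 3.14, 3.14].

## Interface

Orientations are given as a unit quaternion [w, x, y, z].
In Python, from workcell import * gives the robot as it stands. The module is installed in compiled form; this text tells all that it offers.
- The arm moves only by the tool play_rows, never from a script. Its argument "plan" is one flat list of numbers, 4 for each row, row after row: the shift along the tool's x, y, z in mm, then the turn about the tool's y in degrees. A call has 1 to 10 rows; each row shifts and turns the commanded pose from where the row before left it, along the tool's axes as they then stand; what a row does not reach is not made up. A row lasts 1/8 s, in which the tool goes at most 62.5 mm and 10.7 degrees, less where a joint would pass 70% of its speed; a pose out of reach is approached as far as the arm can. A call with a gripper value outside its range is refused whole. "hand" is the gripper's target within -1 to 1 (fully open at 1, half-way at 0, shut at -1), set as the call begins (left out, the last holds). The fingers move at their own pace and stop on an object; "grip_force" is the grip in N (left out, the last holds). Time passes only in rows, so rows that do not move let the fingers close. It gives the time, the measured TCP pose, the force and the opening at its end, in the units of the state.
- get_state(): the state, without advancing time (a new reading comes with each control period).
- capture(name): name is "scene" or "top" or "wrist"; returns (picture, depth): 400x640x3 uint8, red, green, blue; 400x640 float32, m along the optical axis (not along the pixel's ray), 0 where there is no reading.
- camera_model(name): a dict with "fx", "fy", "cx", "cy" (pixels), "R" (3x3) and "t" (3): a world point X has camera coordinates R X + t. Camera axes: x right, y down, z forward; pixel columns grow to the right and rows downward; lengths in m; the calibration is good to about 2 mm. The wrist camera is an equidistant fisheye: a pixel r from the principal point sees the ray r / f radians off the axis. A picture is of the moment at which its call begins: read the wrist's pose just before it. camera_model takes no time and is no camera call; for the wrist camera it gives the pose at the moment of the call.
- job_done(): hands the job in, once; it reports no verdict.
The state is a dict: "time_s": time; "joints": joint angles; "dq": joint speeds; "effort": joint torques, N m; "ee_pos": TCP position; "eef_rot": TCP orientation; "wrist_force": force on the tool from outside, world axes, zero at the start; "wrist_torque": the same for the moment, N m; "opening": finger opening in m.
Only numpy, scipy, OpenCV 4.12 (cv2) and the standard library are available. Lean on these libraries where they do the work, as an engineer would, in place of code of your own. Each camera call takes 0.05 s, during which the arm holds its last target.

## Working session

There is one attempt and no reset: what is moved stays moved. The work goes in short steps, Python scripts to look and compute and a tool call to move; the robot and the scene stay as the last step left them, time stands still between calls to the robot, and variables do not carry over. Pictures are saved under pics/ and viewed, and the job is handed in when it is done.

Besides the shell and the picture viewer there is one more tool, called after "Emit:" as a command line: name --argument value ..., lists and objects as JSON in quotes. play_rows: Moves the arm, as the interface text tells. Its arguments: {"type":"object","properties":{"plan":{"type":"array"},"hand":{"type":"number"},"grip_force":{"type":"number"}},"required":["plan"]}

```bash
mkdir -p pics; cat > h.py <<'E'
from workcell import *
import numpy as np, cv2
def snap(n,f):
    m=camera_model(n); p,d=capture(n); cv2.imwrite(f'pics/{f}.png',p[:,:,::-1]); np.savez(f'pics/{f}.npz',p=p,d=d,**{k:np.array(v) for k,v in m.items()}); return p,d,m
def world(f,step=1):
    z=np.load(f'pics/{f}.npz'); d=z['d']; v,u=np.mgrid[0:400,0:640]
    X=np.stack([(u-z['cx'])/z['fx']*d,(v-z['cy'])/z['fy']*d,d],-1)
    W=(X-z['t'])@z['R']; W[d==0]=np.nan
    return W,z['p']
E
python3 - <<'E'
from h import *
s=get_state(); print({k:np.round(v,3) for k,v in s.items()}); 
for n in('scene','top'):
    p,d,m=snap(n,n+'0'); print(n,m)
E
```

```text
{'time_s': np.float64(0.0), 'joints': array([-1.206,  0.277, -0.028,  1.268,  0.   ,  1.467]), 'dq': array([ 0.002, -0.   , -0.   , -0.   ,  0.001, -0.001]), 'effort': array([ 0.0000e+00, -4.4551e+01,  2.9520e+01,  1.6000e-02,  0.0000e+00,
        0.0000e+00]), 'ee_pos': array([ 0.282, -0.557,  0.238]), 'eef_rot': array([ 0.164, -0.164,  0.689, -0.687]), 'wrist_force': array([ 0.527,  1.758, -0.996]), 'wrist_torque': array([-0.025,  0.009,  0.012]), 'opening': np.float64(0.085)}
scene {'fx': 447.05709640915643, 'fy': 447.05709640915643, 'cx': 321.4015361052623, 'cy': 194.33327319663127, 'R': array([[-0.91097332,  0.41205639,  0.01836172],
       [ 0.29903207,  0.69045091, -0.6586785 ],
       [-0.28409055, -0.59454779, -0.75220043]]), 't': array([ 0.49096286, -0.09389866,  1.1882062 ])}
top {'fx': 388.697951451385, 'fy': 388.697951451385, 'cx': 322.34718822701706, 'cy': 198.9977461108104, 'R': array([[ 0.01989644, -0.99873647, -0.04614749],
       [-0.9971449 , -0.01645954, -0.07369624],
       [ 0.07284355,  0.04748203, -0.99621246]]), 't': array([0.006702  , 0.55261077, 0.83795536])}
```

View pics/scene0.png

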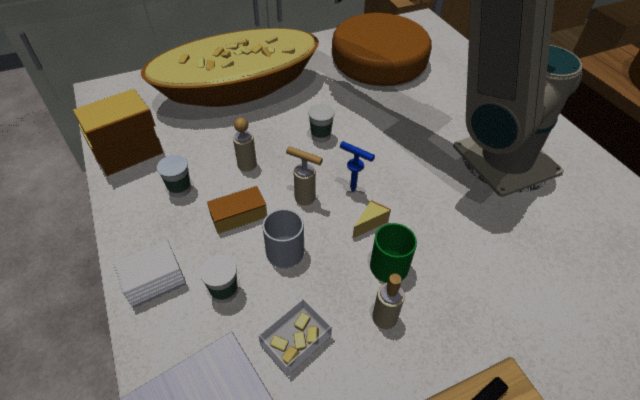

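View pics/top0.png

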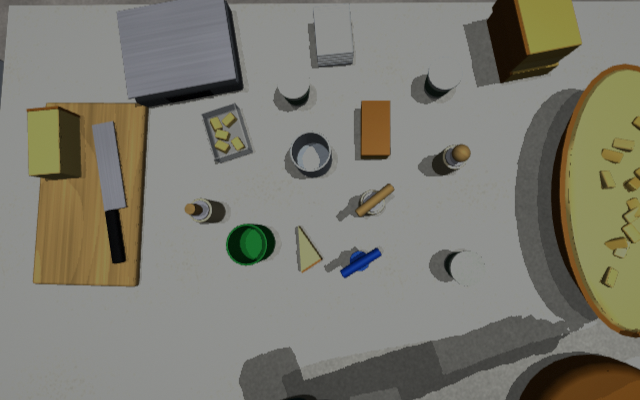

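The scene picture shows the wooden trier at (305,157), the grey pot at (285,240), the blue look-alike at (356,152) and the green pot at (393,252). In the top picture the trier's bar is at (375,201) and the pot at (312,155).

```bash
python3 - <<'E'
from h import *
for f,bb,pb in (('top0',(350,178,402,222),(285,128,338,182)),('scene0',(284,144,326,168),(258,205,310,270))):
    W,p=world(f)
    def box(b): 
        return W[b[1]:b[3],b[0]:b[2]].reshape(-1,3),p[b[1]:b[3],b[0]:b[2]].reshape(-1,3).astype(float)
    w,c=box(bb); m=(w[:,2]>.135)&(w[:,2]<.165)&(c[:,0]>c[:,2]*1.4)
    q=w[m]; mu=(np.percentile(q,2,0)+np.percentile(q,98,0))/2
    r=cv2.minAreaRect((q[:,:2]*1000).astype(np.float32)); 
    u,s,vt=np.linalg.svd(q[:,:2]-q[:,:2].mean(0),full_matrices=False)
    t=(q[:,:2]-q[:,:2].mean(0))@vt[0]
    print(f,'bar',len(q),r,q.mean(0),'zmax',np.percentile(q[:,2],98),'ang',np.degrees(np.arctan2(vt[0,1],vt[0,0])),np.ptp(t))
    w,c=box(pb); m=(w[:,2]>.092)&(w[:,2]<.11); q=w[m]
    print('pot rim',len(q),cv2.minEnclosingCircle((q[:,:2]*1000).astype(np.float32)),np.median(q[:,2]))
    # all tall stuff
W,p=world('top0')
for n,(u,v) in dict(blue=(361,263),knob=(460,153),green=(250,244),spread=(192,209),cupW=(463,268),cup2=(443,82),cheese=(308,250),choc=(376,120)).items():
    print(n,np.round(np.nanmedian(W[v-3:v+4,u-3:u+4].reshape(-1,3),0),3))
E
```

```text
top0 bar 399 ((543.9403686523438, -86.59764099121094), (17.569744110107422, 82.29662322998047), 39.92009735107422) [ 0.54342689 -0.08635974  0.14764653] zmax 0.15130506587119905 ang 129.52613512552318 0.0823253347962718
pot rim 272 ((645.8748779296875, 39.706539154052734), 42.26028060913086) 0.09787268702600449
scene0 bar 260 ((544.2279663085938, -86.29105377197266), (16.76839828491211, 83.56216430664062), 38.88160705566406) [ 0.54542298 -0.08404562  0.14670851] zmax 0.15111452552865076 ang 129.69179113065485 0.08356418688445913
pot rim 332 ((645.0252075195312, 39.18166732788086), 42.929298400878906) 0.09764588360075263
blue [ 0.425 -0.064  0.139]
knob [ 0.633 -0.245  0.148]
green [0.449 0.178 0.005]
spread [0.52  0.258 0.149]
cupW [ 0.415 -0.269  0.083]
cup2 [ 0.795 -0.231  0.082]
cheese [0.441 0.044 0.044]
choc [ 0.723 -0.097  0.048]
```

```bash
python3 - <<'E'
from h import *
import workcell
print([ (k,getattr(workcell,k)) for k in dir(workcell) if k[0]!='_' and not callable(getattr(workcell,k))][:20])
from scipy.spatial.transform import Rotation as R
s=get_state(); q=s['eef_rot']; M=R.from_quat(np.r_[q[1:],q[0]]).as_matrix(); print(np.round(M,3))
print('z ang',np.degrees(np.arctan2(M[1,2],M[0,2])))
a=np.array([.282,-.557]); b=np.array([.544,-.0865]); n=b-a; L=np.linalg.norm(n); n/=L
for f in('top0','scene0'):
    W,p=world(f); w=W.reshape(-1,3); w=w[~np.isnan(w[:,0])]
    t=(w[:,:2]-a)@n; l=(w[:,:2]-a)@np.array([-n[1],n[0]])
    for k in np.arange(-.05,.6,.05):
        m=(t>k)&(t<k+.05)&(abs(l)<.08); 
        if m.any(): print(f,round(k,2),np.round(np.percentile(w[m,2],99),3))
d=M.T@(np.array([.544,-.0865,.21])-s['ee_pos']); print('shift tool mm',d*1000)
E
```

```text
[('tcp_to_tips', 0.008)]
[[-0.893 -0.001  0.451]
 [-0.451  0.002 -0.893]
 [-0.    -1.    -0.002]]
z ang -63.19855061933901
top0 -0.05 0.116
top0 0.0 0.125
top0 0.05 0.125
top0 0.1 0.125
top0 0.15 0.003
top0 0.2 0.002
top0 0.25 0.085
top0 0.3 0.085
top0 0.35 0.002
top0 0.4 0.002
top0 0.45 0.003
top0 0.5 0.151
top0 0.55 0.148
scene0 -0.05 0.124
scene0 0.0 0.25
scene0 0.05 0.126
scene0 0.1 0.124
scene0 0.15 0.116
scene0 0.2 0.002
scene0 0.25 0.085
scene0 0.3 0.085
scene0 0.35 0.003
scene0 0.4 0.002
scene0 0.45 0.134
scene0 0.5 0.15
scene0 0.55 0.148
shift tool mm [-446.48747832   28.96428824 -301.76592266]
```

Emit:
play_rows --plan '[-44.6,0,-30.2,0,-44.6,0,-30.2,0,-44.6,0,-30.2,0,-44.6,0,-30.2,0,-44.6,0,-30.2,0,-44.6,0,-30.2,0,-44.6,0,-30.2,0,-44.6,0,-30.2,0,-44.6,0,-30.2,0,-44.6,0,-30.2,0]' --hand 1 --grip_force 50

```text
time_s: 1.35
ee_pos: [0.5441, -0.0854, 0.2389]
eef_rot: [0.164, -0.164, 0.688, -0.688]
wrist_force: [0.1, -0.6, 0.2]
opening: 0.0853
```

Emit:
play_rows --plan '[0,0,0,-10.3,0,0,0,-10.3,0,0,0,-10.3,0,0,0,-10.3,0,0,0,-10.3,0,0,0,-10.3,0,0,0,-10.3,0,0,0,-10.3,0,0,0,-10.3,0,0,0,-10.2]'

```text
time_s: 2.6
ee_pos: [0.5433, -0.0871, 0.2387]
eef_rot: [-0.641, 0.641, -0.299, 0.298]
wrist_force: [0.3, 0.2, -0.2]
opening: 0.0852
```

```bash
cat >> h.py <<'E'
from scipy.spatial.transform import Rotation as Rt
def rep(target):
    s=get_state(); q=s['eef_rot']; M=Rt.from_quat(np.r_[q[1:],q[0]]).as_matrix()
    print('t',s['time_s'],'pos',np.round(s['ee_pos'],4),'zang',np.degrees(np.arctan2(M[1,2],M[0,2])),'down',np.round(M[:,1],3),'F',np.round(s['wrist_force'],2),'open',s['opening'],'j',np.round(s['joints'],2))
    print('tool shift mm',np.round(M.T@(np.array(target)-s['ee_pos'])*1000,1))
E
python3 - <<'E'
from h import *
rep([.544,-.0865,.131]); snap('wrist','w1'); snap('top','top1')
E
```

```text
t 2.6 pos [ 0.5433 -0.0871  0.2387] zang 40.03930622983879 down [-0.001  0.    -1.   ] F [ 0.32  0.16 -0.25] open 0.08522838165241982 j [-0.28  0.15 -0.19  1.24  0.    0.6 ]
tool shift mm [  0.2 107.7   1. ]
```

View pics/w1.png

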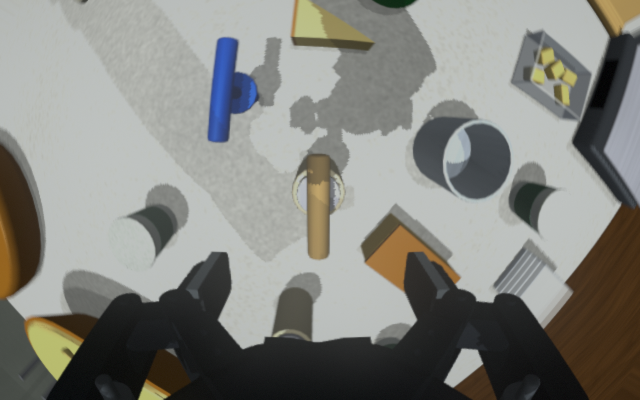

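The bar (318,155–258) lies midway between the fingers and in line with them. Descending.

Emit:
play_rows --plan '[0,25,1,0,0,25,0,0,0,20,0,0,0,15,0,0,0,12,0,0,0,8,0,0,0,2.7,0,0,0,0,0,0]'

```text
time_s: 3.7
ee_pos: [0.5447, -0.0866, 0.1319]
eef_rot: [0.64, -0.64, 0.3, -0.301]
wrist_force: [-0.3, -0.2, 0.1]
opening: 0.0856
```

Emit:
play_rows --plan '[0,0,0,0,0,0,0,0,0,0,0,0,0,0,0,0,0,0,0,0,0,0,0,0,0,0,0,0,0,0,0,0]' --hand -1 --grip_force 50

```text
time_s: 4.7
ee_pos: [0.5445, -0.0867, 0.1319]
eef_rot: [-0.64, 0.64, -0.3, 0.301]
wrist_force: [-1.4, -0.8, 3.8]
opening: 0.0166
```

```bash
python3 - <<'E'
from h import *
rep([.544,-.0865,.131]); snap('wrist','w2')
E
```

```text
t 4.7 pos [ 0.5445 -0.0867  0.1319] zang 39.7007845244388 down [ 0. -0. -1.] F [-1.35 -0.75  3.85] open 0.01658424740037027 j [-0.27  0.23 -0.33  1.01 -0.    0.6 ]
tool shift mm [-0.4  0.9 -0.3]
```

View pics/w2.png

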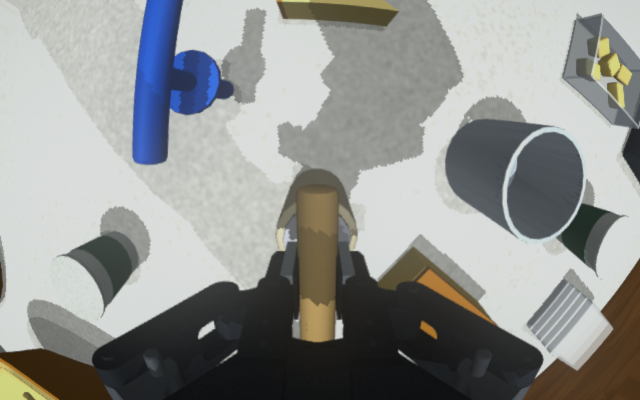

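Closed on the bar (318,190–340), opening 16.6 mm. Lifting straight up 130 mm.

Emit:
play_rows --plan '[0,-4,0,0,0,-8,0,0,0,-14,0,0,0,-16,0,0,0,-18,0,0,0,-20,0,0,0,-20,0,0,0,-16,0,0,0,-10,0,0,0,-4,0,0]'

```text
time_s: 6.0
ee_pos: [0.5447, -0.0866, 0.2623]
eef_rot: [0.64, -0.64, 0.3, -0.301]
wrist_force: [-0.6, 0.1, -1.7]
opening: 0.0161
```

```bash
python3 - <<'E'
from h import *
rep([.6455,.0395,.262]); snap('wrist','w3'); snap('scene','scene3')
E
```

```text
t 6.0 pos [ 0.5447 -0.0866  0.2623] zang 39.70375086372979 down [ 0.001 -0.    -1.   ] F [-0.63  0.09 -1.73] open 0.016102390282611557 j [-0.27  0.13 -0.15  1.28 -0.    0.6 ]
tool shift mm [-32.6   0.4 158.1]
```

View pics/scene3.png

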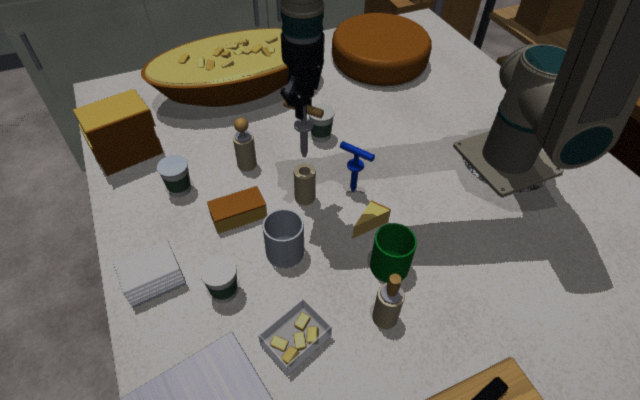

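View pics/w3.png

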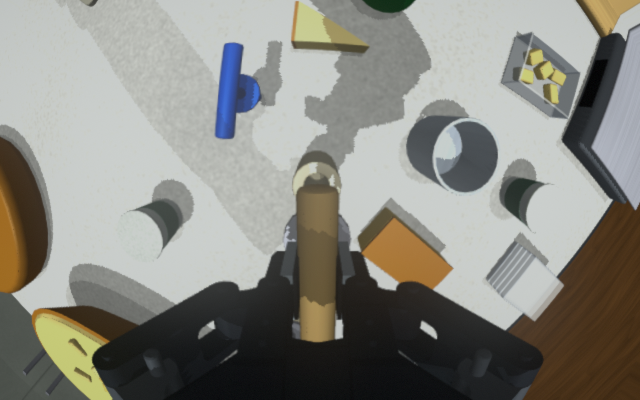

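The trier is out: in the scene picture its bar is at (310,112) and its tip at (304,157), above the empty cup at (305,183). I'll check the tilt and tip position from depth.

```bash
python3 - <<'E'
from h import *
W,p=world('scene3')
for v in range(104,172,4):
    r=W[v,285:330]; c=p[v,285:330]
    m=(np.abs(r[:,0]-.544)<.05)&(np.abs(r[:,1]+.087)<.05)&(r[:,2]>.1)
    if m.any(): print(v,m.sum(),np.round(np.median(r[m],0),4),np.median(c[m],0), np.where(m)[0][[0,-1]]+285)
E
```

```text
104 27 [ 0.5693 -0.0669  0.305 ] [ 9. 10. 10.] [285 311]
108 29 [ 0.5483 -0.0715  0.2803] [65. 52. 33.] [290 318]
112 29 [ 0.5401 -0.0675  0.2757] [58. 47. 32.] [295 323]
116 20 [ 0.5463 -0.0695  0.2667] [54.5 46.  32. ] [295 322]
120 14 [ 0.5467 -0.0946  0.2316] [58.5 60.  64.5] [297 310]
124 20 [ 0.5465 -0.0845  0.2308] [52.5 51.  56. ] [294 313]
128 18 [ 0.5485 -0.0763  0.2302] [59. 57. 62.] [295 312]
132 8 [ 0.5518 -0.0708  0.2253] [50.  49.5 54. ] [300 307]
136 8 [ 0.5468 -0.0817  0.2027] [46.5 46.5 50.5] [300 307]
140 8 [ 0.5469 -0.0827  0.1911] [48.  47.5 51. ] [300 307]
144 7 [ 0.5461 -0.0835  0.1797] [47. 46. 51.] [301 307]
148 7 [ 0.5467 -0.0823  0.169 ] [47. 45. 49.] [301 307]
152 7 [ 0.5457 -0.0831  0.1568] [51. 48. 54.] [301 307]
156 3 [ 0.546  -0.0858  0.1429] [76. 75. 77.] [303 305]
```

```bash
python3 -c "
import cv2;i=cv2.imread('pics/scene3.png')[80:210,250:360];cv2.imwrite('pics/c3.png',cv2.resize(i,None,fx=5,fy=4.5,interpolation=2))"
```

```text
(no output)
```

View pics/c3.png

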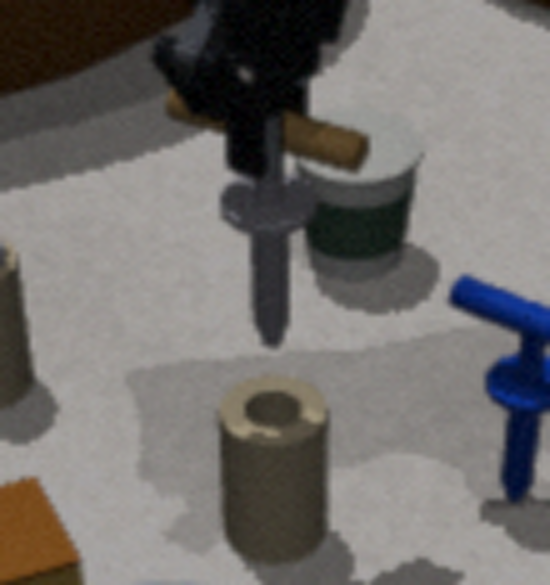

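The axis is upright and the tip is at about z = 0.14, above the pot rim. Moving over the pot.

Emit:
play_rows --plan '[-2.6,0,10,0,-5,0,24,0,-6,0,30,0,-6,0,30,0,-6,0,30,0,-4,0,20,0,-2,0,10,0,-1,0,4,0,0,0,0,0,0,0,0,0]'

```text
time_s: 7.35
ee_pos: [0.6449, 0.0389, 0.2617]
eef_rot: [-0.64, 0.64, -0.301, 0.301]
wrist_force: [0.5, 0.1, -1.5]
opening: 0.0164
```

```bash
python3 - <<'E'
from h import *
rep([.6455,.0395,.128]); snap('top','top4'); snap('scene','scene4')
a=cv2.imread('pics/top4.png')[100:250,230:430]; b=cv2.imread('pics/scene4.png')[90:290,210:370]
cv2.imwrite('pics/c4.png',np.hstack([cv2.resize(a,(400,300)),cv2.resize(b,(400,500))[100:400]]))
cv2.imwrite('pics/c4b.png',cv2.resize(b,(480,600)))
E
```

```text
t 7.35 pos [0.6449 0.0389 0.2617] zang 39.65869457354421 down [-0. -0. -1.] F [ 0.47  0.12 -1.47] open 0.016406921696431213 j [-0.04  0.3   0.06  1.32 -0.    0.84]
tool shift mm [-1.000e-01  1.337e+02  9.000e-01]
```

View pics/c4b.png

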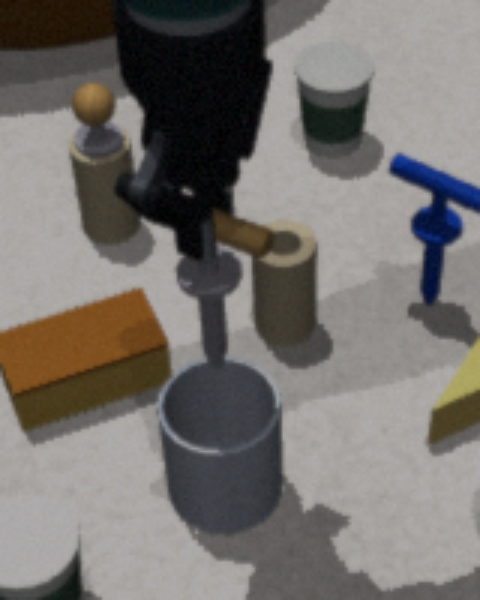

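View pics/top4.png

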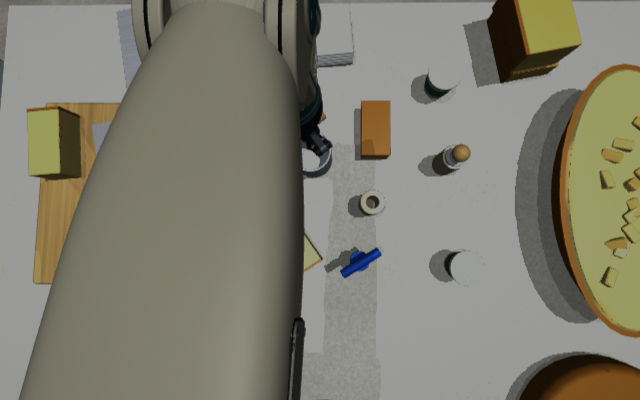

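The tip (scene pixel about 282,211) hangs above the pot mouth. I'll cross-check it against the expected tip position.

```bash
python3 - <<'E'
from h import *
m=camera_model('scene')
for n,X in dict(tip_tcp=(.6449,.0389,.1397),rimc=(.6455,.0395,.1)).items():
    c=m['R']@np.array(X)+m['t']; print(n,m['fx']*c[0]/c[2]+m['cx'],m['fy']*c[1]/c[2]+m['cy'])
W,p=world('scene4')
for v in range(184,214,3):
    r=W[v,270:295]; k=(np.hypot(r[:,0]-.645,r[:,1]-.039)<.02)&(r[:,2]>.12)
    if k.any(): print(v,k.sum(),np.round(np.median(r[k],0),4),np.where(k)[0][[0,-1]]+270)
q=W[200:275,255:315].reshape(-1,3); q=q[(q[:,2]>.092)&(q[:,2]<.108)]; print(cv2.minEnclosingCircle((q[:,:2]*1000).astype(np.float32)))
E
```

```text
tip_tcp 281.6666051636548 211.56129760652502
rimc 282.445659533789 224.19797759276557
184 20 [0.6478 0.0483 0.2296] [270 289]
187 15 [0.651  0.0539 0.2288] [272 286]
190 9 [0.6466 0.0423 0.2075] [276 284]
193 8 [0.6458 0.043  0.1993] [277 284]
196 8 [0.6461 0.0425 0.191 ] [277 284]
199 9 [0.646  0.0417 0.1816] [277 285]
202 9 [0.6465 0.0434 0.1738] [277 285]
205 8 [0.6459 0.0432 0.1642] [278 285]
208 7 [0.647  0.0431 0.1558] [278 284]
211 4 [0.646  0.0413 0.1442] [280 283]
((644.28125, 39.97996520996094), 42.98122024536133)
```

The measured and expected tip positions agree to about 3 mm. Lowering into the pot, slowly at the end.

Emit:
play_rows --plan '[0,12,2,0,0,20,0,0,0,20,0,0,0,20,0,0,0,18,0,0,0,15,0,0,0,12,0,0,0,8,0,0,0,4,0,0,0,0,0,0]'

```text
time_s: 8.7
ee_pos: [0.6469, 0.0407, 0.1327]
eef_rot: [0.64, -0.64, 0.3, -0.301]
wrist_force: [0.2, 0.5, -1.3]
opening: 0.0162
```

Emit:
play_rows --plan '[0,1,0,0,0,1,0,0,0,0.5,0,0,0,0,0,0]'

```text
time_s: 9.2
ee_pos: [0.6467, 0.0408, 0.1301]
eef_rot: [0.64, -0.64, 0.3, -0.3]
wrist_force: [0.4, 0.2, -0.7]
opening: 0.0164
```

Emit:
play_rows --plan '[0,0.5,0,0,0,0.5,0,0,0,0,0,0]'

```text
time_s: 9.57
ee_pos: [0.6467, 0.0407, 0.129]
eef_rot: [-0.64, 0.64, -0.301, 0.3]
wrist_force: [-0.5, 0.3, -2.0]
opening: 0.0166
```

Emit:
play_rows --plan '[0,0.5,0,0,0,0.5,0,0,0,0,0,0]'

```text
time_s: 9.95
ee_pos: [0.6467, 0.0407, 0.128]
eef_rot: [-0.64, 0.64, -0.301, 0.3]
wrist_force: [0.7, -0.1, -1.5]
opening: 0.0161
```

Emit:
play_rows --plan '[0,0.5,0,0,0,0.5,0,0,0,0,0,0]'

```text
time_s: 10.32
ee_pos: [0.6472, 0.0407, 0.1278]
eef_rot: [0.64, -0.64, 0.3, -0.301]
wrist_force: [-0.3, -0.2, 2.4]
opening: 0.0165
```

The wrist force went from −1.5 to +2.4 N, so the tip is on the bottom. Releasing.

Emit:
play_rows --plan '[0,0,0,0,0,0,0,0,0,0,0,0,0,0,0,0,0,0,0,0,0,0,0,0]' --hand 1

```text
time_s: 11.08
ee_pos: [0.6468, 0.0407, 0.1271]
eef_rot: [-0.64, 0.64, -0.3, 0.3]
wrist_force: [-1.2, -0.1, -0.1]
opening: 0.0856
```

```bash
python3 - <<'E'
from h import *
rep([.6455,.0395,.128]); snap('wrist','w5');snap('scene','s5')
b=cv2.imread('pics/s5.png')[130:290,210:370]
cv2.imwrite('pics/c5.png',np.hstack([cv2.resize(cv2.imread('pics/w5.png'),(480,300)),cv2.resize(b,(300,300))]))
E
```

```text
t 11.075 pos [0.6468 0.0407 0.1271] zang 39.70371442336516 down [ 0. -0. -1.] F [-1.19 -0.06 -0.11] open 0.08562702741246234 j [-0.04  0.39 -0.11  1.07 -0.    0.84]
tool shift mm [ 0.1 -0.9 -1.8]
```

View pics/c5.png

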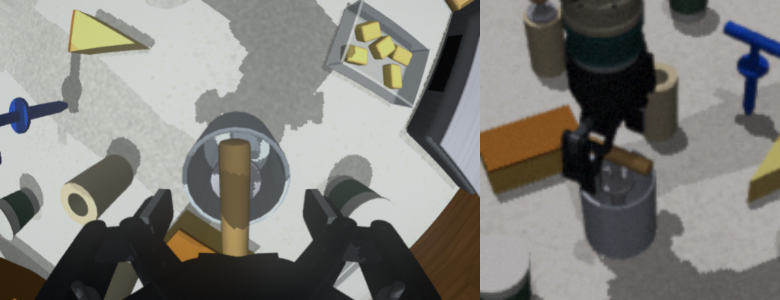

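The bar (235,190 in the left half) is free midway between the open fingers, and the tool is still standing. Retreating straight up.

Emit:
play_rows --plan '[0,-5,0,0,0,-10,0,0,0,-15,0,0,0,-20,0,0,0,-25,0,0,0,-25,0,0,0,-20,0,0,0,-10,0,0,0,0,0,0]'

```text
time_s: 12.3
ee_pos: [0.6474, 0.0407, 0.2585]
eef_rot: [0.64, -0.64, 0.3, -0.301]
wrist_force: [-0.4, 0.1, -0.5]
opening: 0.0852
```

```bash
python3 - <<'E'
from h import *
rep([.6455,.0395,.128]); snap('wrist','w6');snap('scene','s6')
b=cv2.imread('pics/s6.png')[130:290,210:370]
cv2.imwrite('pics/c6.png',np.hstack([cv2.resize(cv2.imread('pics/w6.png'),(480,300)),cv2.resize(b,(300,300))]))
W,p=world('s6'); q=W[200:275,255:315].reshape(-1,3); q=q[(q[:,2]>.092)&(q[:,2]<.108)]; print(len(q),np.median(q,0),cv2.minEnclosingCircle((q[:,:2]*1000).astype(np.float32)))
E
```

```text
t 12.3 pos [0.6474 0.0407 0.2585] zang 39.7023499328208 down [ 0.002 -0.    -1.   ] F [-0.39  0.09 -0.52] open 0.08516616909592277 j [-0.04  0.31  0.06  1.32  0.    0.84]
tool shift mm [ -0.5 130.5  -2.5]
459 [0.65182595 0.04659893 0.09685939] ((645.4965209960938, 39.81521224975586), 42.355064392089844)
```

View pics/c6.png

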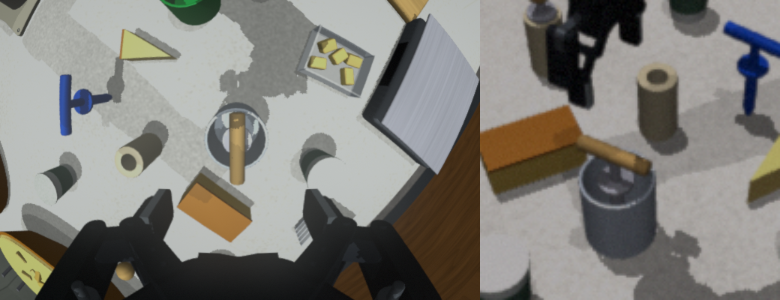

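View pics/s6.png

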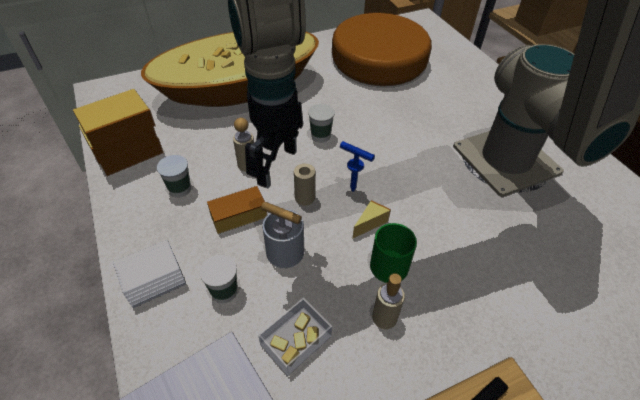

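The trier stands in the grey pot with its bar at (281,213). The pot has not moved, and the fork (242,145) and spreader (388,300) are in their cups. I'll let it settle for 1 s, re-check the bar, and hand in.

Emit:
play_rows --plan '[0,-10,0,0,0,0,0,0,0,0,0,0,0,0,0,0,0,0,0,0,0,0,0,0,0,0,0,0,0,0,0,0]'

```text
time_s: 13.4
ee_pos: [0.6467, 0.0407, 0.2671]
eef_rot: [-0.64, 0.64, -0.301, 0.301]
wrist_force: [0.0, 1.0, -0.4]
opening: 0.0855
```

```bash
python3 - <<'E'
from h import *
snap('scene','s7')
for f in('s6','s7'):
    W,p=world(f); w=W[195:230,255:305].reshape(-1,3);c=p[195:230,255:305].reshape(-1,3).astype(float)
    k=(w[:,2]>.115)&(c[:,0]>c[:,2]*1.3); q=w[k]; t=(q[:,:2]-q[:,:2].mean(0))@[-.638,.77]
    print(f,k.sum(),q.mean(0),np.polyfit(t,q[:,2],1),cv2.minAreaRect((q[:,:2]*1000).astype(np.float32)))
    w=W[190:280,250:315].reshape(-1,3); q=w[(w[:,2]>.092)&(w[:,2]<.108)]; print(cv2.minEnclosingCircle((q[:,:2]*1000).astype(np.float32)))
print(np.abs(np.load('pics/s6.npz')['p'][195:280,250:315].astype(int)-np.load('pics/s7.npz')['p'][195:280,250:315]).mean())
E
```

```text
s6 356 [0.64811009 0.04179384 0.14271575] [-0.00170288  0.14271575] ((647.2381591796875, 39.50277328491211), (18.14663314819336, 83.65383911132812), 37.65621566772461)
((645.4965209960938, 39.81521224975586), 42.355064392089844)
s7 359 [0.6466374  0.04202938 0.14261519] [-0.00535643  0.14261519] ((645.2474365234375, 39.114898681640625), (18.735700607299805, 83.31805419921875), 39.11725616455078)
((645.7564086914062, 38.95730972290039), 42.852561950683594)
3.145761689291101
```

The bar is level, centred and not moving.

```bash
python3 -c "
from workcell import *
print(job_done())"
```

```text
the job is handed in; nothing more can be done
None
```

The cheese trier is standing tip down in the metal rinse pot, and I handed the job in at about 13.5 s. I gripped its crossbar, pulled it straight up 130 mm and moved it over the pot. I then lowered it until the wrist force changed from −1.5 to +2.4 N, which showed the tip on the bottom. Only then did I open the gripper and back straight up.

- **Trier:** one second after release the bar was level and centred over the pot, at (0.645, 0.039). It had not moved beyond the 1–2 mm of measurement noise.
- **Pot:** it is upright and within about 1 mm of where it started.
- **Other items:** in the picture taken just after release, the fork and spreader were in their cups, and the blue trier and green pot looked untouched.
- **Small disagreements:** the gripper read 16–16.6 mm on the 18 mm bar, and the camera and arm differed by about 3 mm on the tool's position. Neither affected the result.

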